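Unlatch and open the recipe box

ROBOT

A 6-joint arm with a two-finger parallel gripper is mounted at the origin on the work surface. World frame = base frame: x ahead of the robot, y to its left, z up, the work surface at z = 0. Lengths are in m, angles in degrees, forces in N, time in s.
With the tool pointing down it reaches from about 0.375 to 0.975 m from the base axis. Payload 3.8 kg.
Tool frame: the origin (TCP) lies at the very end of the fingers, on their centre line; the grasp point (between the pads) lies 19 mm behind it (env.pinch_z is the distance from the TCP to the grasp point, in m); z points along the fingers, y is the line along which they close (so a half turn about z gives the same grasp; the last joint's range is limited). The gripper opens to 85 mm and grips with 20 to 120 N. Pads are 22 mm wide; open, the fingers measure 114 mm over their backs; the gripper's body (76 mm by 85 mm) begins 54 mm behind the grasp point. The pads swing forward as they close: fully open they stand 13 mm farther back than shut.
Start: joints at [-78.661, 15.12, 91.902, -0, 72.978, -2.114], TCP at [0.157, -0.656, 0.197] pointing down, gripper open.
Joint ranges: [-150.88, 150.88], [-54.13, 125.18], [17.81, 147.31], [-75.09, 255.09], [0, 152.58], [-146.25, 146.25]. Speed limits (degrees/s): [147.25, 147.25, 180, 180, 180, 180].

INTERFACE

Orientations are given as [roll, pitch, yaw] about the fixed x, y, z axes, in that order (R = Rz(yaw) Ry(pitch) Rx(roll)).
In Python, from rig import env, optics gives the robot as it stands.
- The arm moves only by the tool jog_arm, never from a script. Its arguments are lists of equal length, an entry for each row: "delta_pos": the shift along the tool's x, y, z as a fraction of full scale, a list of three; "dr": the turn, a rotation vector about the tool's x, y, z as a fraction of full scale, a list of three. A call has 1 to 5 rows; each row shifts and turns the commanded pose from where the row before left it, along the tool's axes as they then stand; what a row does not reach is not made up. Full scale, the value 1, is 100 cm for a shift and 0.5 rad for a turn. A row lasts 1/10 s, in which the tool goes at most 50 mm and 8.59 degrees, less where a joint would pass 70% of its speed; a pose out of reach is approached as far as the arm can. A call with a number of a shift or a turn outside -1 to 1 is refused whole. A call with a gripper value outside its range is refused whole. "grip" is the opening, from -1 (shut) to 1 (fully open), set as the call begins (left out, the last holds). The fingers move at their own pace and stop on an object; "force" is the grip in N (left out, the last holds). Time passes only in rows, so rows that do not move let the fingers close. It gives the time, the measured TCP pose, the force, the opening and the grip force at its end, in the units of the state.
- env.observe(): the state, without advancing time (a new reading comes with each control period).
- optics.grab_frame(name): name is "scene" or "top" or "wrist"; returns the picture (384x512x3 uint8, red, green, blue); there is no depth.
- optics.camera_params(name): a dict with "camera_matrix" (3x3 intrinsics, pixels), "k1" (the pictures are not rectified: a ray, as slopes to the right and down, at radius r is drawn at 1 + k1 r^2 times it, then the intrinsics apply), "R" (3x3) and "t" (3): a world point X has camera coordinates R X + t; the wrist camera has in their place "tool_from_camera" (4x4, takes a point from camera to tool coordinates, whose origin is the TCP and whose axes are the flange's). Camera axes: x right, y down, z forward; pixel columns grow to the right and rows downward; lengths in m; the calibration is good to about 2 mm. A picture is of the moment at which its call begins: read the wrist's pose just before it. camera_params takes no time and is no camera call.
- env.hand_in(): hands the job in; it is judged then, once.
The state is a dict: "clock": time; "joints": joint angles; "qd": joint speeds; "joint_torque": joint torques, N m; "tcp_pos": TCP position; "tool_rot": TCP orientation; "wrist_force": force on the tool from outside, world axes, zero at the start; "ft_torque": the same for the moment, N m; "opening": finger opening in m; "grasp_force": force on a finger pad.
Only numpy, scipy, OpenCV 4.12 (cv2) and the standard library are available. Lean on these libraries where they do the work, as an engineer would, in place of code of your own. Each camera call takes 0.05 s, during which the arm holds its last target. There are 200 camera calls.

TASK

Open the grey recipe box: its red latch lever swings free to one side only, and which side cannot be seen, so feel for it gently without forcing the lever against its stop, and swing it all the way out, clear of the still closed lid. Then lift the lid gently by one of its blue lugs until it stands open past upright and stays there. Leave the lever swung out and do not disturb the other things on the table.

Things in the scene. Friction and masses are not known exactly. Their poses are not given: they have to be found in the camera images.
- box: Grey plastic recipe box, 110 mm deep (x), 200 wide (y), 100 high plus a flat 10 mm lid (top at 110 mm); stands firmly, does not slide. Origin: centre of its underside on the table, z up; its front (latch side) faces its own -x. A black latch housing stands against the front's middle: x -133 to -55, y -28 to 28, 110 mm high.
- latch (a joint): Angle of the red lever about its upright pivot: 0 = pointing to box +x, across the lid's front edge; positive = counter-clockwise from above; range -1.7 to 1.7 rad, clear of the lid from 1.4. Stays where left; about 3 N at the tab swings it. One way (unseen, varies) it meets a hard stop at about 0.3 rad; never push it with over 50 N.
- latch_pivot (a point): Point on the lever's upright pivot axis, at half the height of the lever bar (119 mm above the table; box frame -105, 0 mm).
- latch_tab (a point): Centre of the upright red push tab near the lever's tip, 78 mm from the pivot axis, 142 mm above the table. Tab: 18 mm along the lever, 10 mm thick, from the bar's top (127 mm above the table) up to 162 mm. Bar: 16 mm wide, 14 high, from 18 mm behind to 90 mm ahead of the pivot.
- lid (a joint): Opening angle of the lid about its hinge along the far upper rim (the box's +x side): 0 shut, 1.57 upright, mechanical limit 1.8 rad. Stiff hinge: it stays at any angle; lifting it takes about 4 N at a lug. It must not be flung (stay below 4 rad/s) nor pushed with 50 N or more.
- lid_hinge (a point): Middle of the lid's hinge axis, which is parallel to the box's y axis: box frame 55, 0, 102 mm.
- lug_left (a point): Underside of the blue lifting lug on the +y half of the lid's front edge: mid-width, 6 mm in from its front edge. The lug stands out 22 mm (box frame x -81 to -59, y 62 to 98 mm), is 10 mm thick, underside 100 mm above the table when shut, with free space below it, 26 mm deep to the box's front wall. Moves with the lid.
- lug_right (a point): The same on the -y half (box frame y -98 to -62 mm).
- mug: Blue enamel mug, 84 mm across, 88 mm high, with a handle; bystander. Origin: centre of underside.
- jar: Small empty glass jar, 72 mm across, 85 mm high; bystander. Origin: centre of underside.
- tin: Green-labelled tin, 72 mm across, 95 mm high; bystander. Origin: centre of underside.
- mill: Beechwood pepper mill, 58 mm across, 190 mm high, beside the box; bystander. Origin: centre of underside.
- flashlight: Aluminium flashlight standing on its head, 50 mm across, 150 mm high, rubber button on the side, beside the box; bystander. Origin: centre of underside.

How it is judged (in metres and radians):
On the way:
1. the latch lever is swung out (1.4 rad or more to its free side) while the lid is still shut (below 0.15 rad) ((value of joint latch above 1.4 rad or value of joint latch below -1.4 rad) and value of joint lid below 0.15 rad), for 0.2 s.
At the end, for the whole second after the job is handed in: The lid stands open at more than 1.5 rad (upright or past it) and at rest, and the latch lever is still swung out by at least 1.4 rad to either side ((value of joint latch above 1.4 rad or value of joint latch below -1.4 rad) and value of joint lid above 1.5 rad and velocity of joint lid between -0.1 and 0.1 rad/s); the robot touches nothing.
It fails at once if the latch lever is forced: pushed with more than 50 N (contact force between any of the fingers, the arm and latch above 50 N).
It fails at once if the lid is forced (more than 50 N) or flung (faster than 4 rad/s) (contact force between any of the fingers, the arm and lid above 50 N or velocity of joint lid above 4 rad/s).
It fails at once if a bystander is shifted by more than 30 mm or tipped by more than 0.4 rad (distance of any of mug, jar, tin, mill, flashlight from where it was at the start of the episode above 0.03 m or angle between any of mug, jar, tin, mill, flashlight's own z axis and vertical above 0.4 rad).
It also fails if it takes over 67 s, if anything falls off the work surface, if the arm or the gripper's body presses on something with over 40 N, if the wrist force passes 120 N, or if a joint passes its speed limit or range.

## Working session

There is one attempt and no reset: what is moved stays moved. The work goes in short steps, Python scripts to look and compute and a tool call to move; the robot and the scene stay as the last step left them, time stands still between calls to the robot, and variables do not carry over. Pictures are saved under pics/ and viewed, at most 10 in all, crops included, and the job is handed in when it is done.

Besides the shell and the picture viewer there is one more tool, called as name(argument=value, ...) on one line, values as JSON. jog_arm: Moves the arm, as the interface text tells. Its arguments: {"type":"object","properties":{"delta_pos":{"type":"array"},"dr":{"type":"array"},"grip":{"type":"number"},"force":{"type":"number"}},"required":["delta_pos","dr"]}

```bash
mkdir -p pics; python3 - <<'E'
from rig import env, optics
import cv2,numpy as np
print(env.observe())
a=[]
for n in("scene","top"):
    im=optics.grab_frame(n); cv2.imwrite(f"pics/{n}0.png",im[:,:,::-1]); p=optics.camera_params(n); print(n,p)
    a.append(im)
E
```

```text
{'clock': 0.0, 'joints': array([-7.86609748e+01,  1.51676200e+01,  9.19833424e+01,  7.05694071e-04,
        7.29766870e+01, -2.11372410e+00]), 'qd': array([-0.03591379, -0.05614385,  0.01576545, -0.08023006, -0.04674501,
        0.00117163]), 'joint_torque': array([ 6.18199683e-04, -5.15107083e+01, -3.67316222e+01, -1.53300562e-04,
        1.28629882e-02,  1.73516241e-05]), 'tcp_pos': array([ 0.15688102, -0.65567227,  0.19556052]), 'tool_rot': array([-1.79872462e+02, -5.38195403e-03,  1.34525360e+01]), 'wrist_force': array([ 0.54837308,  0.80840874, -0.09813076]), 'ft_torque': array([ 0.02193102, -0.02861161,  0.01236536]), 'grasp_force': 0.0, 'opening': 0.08526810146556983}
scene {'camera_matrix': array([[379.67814245,   0.        , 257.86842096],
       [  0.        , 379.67814245, 192.93471726],
       [  0.        ,   0.        ,   1.        ]]), 'k1': -0.11860058948787763, 'R': array([[-0.38517227,  0.92273565,  0.01418639],
       [ 0.72723702,  0.31295834, -0.61088738],
       [-0.56812731, -0.22498001, -0.79159039]]), 't': array([ 0.23004102, -0.42574579,  1.45812388])}
top {'camera_matrix': array([[442.95649921,   0.        , 256.4088159 ],
       [  0.        , 442.95649921, 185.14002509],
       [  0.        ,   0.        ,   1.        ]]), 'k1': -0.13129550631273518, 'R': array([[-1.81692784e-03, -9.99998312e-01,  2.72204878e-04],
       [-9.80558854e-01,  1.72819621e-03, -1.96217600e-01],
       [ 1.96216798e-01, -6.23426124e-04, -9.80560340e-01]]), 't': array([0.06074349, 0.65134687, 1.00436642])}
```

View pics/scene0.png

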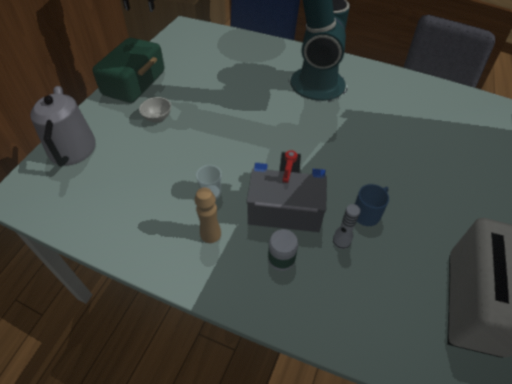

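View pics/top0.png

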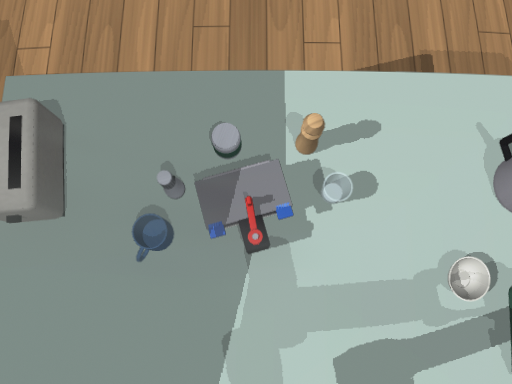

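The top view shows the box front facing the robot: blue lugs at (217,230) and (285,211), the lever pivot at (255,237) with its tab near (249,201). The flashlight is at (170,183), the mug at (150,233), the jar at (337,188) and the mill at (310,135).

```bash
cat > h.py <<'E'
from rig import env, optics
import cv2,numpy as np
def ray(n,uv):
    p=optics.camera_params(n)
    K=p["camera_matrix"]; d=np.array([(uv[0]-K[0,2])/K[0,0],(uv[1]-K[1,2])/K[1,1]]); s=d.copy()
    for _ in range(30): s=d/(1+p["k1"]*(s@s))
    R,t=p["R"],p["t"]; return -R.T@t, R.T@np.array([s[0],s[1],1])
def on(n,uv,z):
    c,v=ray(n,uv); return c+v*(z-c[2])/v[2]
def proj(n,X):
    p=optics.camera_params(n); c=p["R"]@np.array(X)+p["t"]; s=c[:2]/c[2]; s=s*(1+p["k1"]*(s@s))
    K=p["camera_matrix"]; return s*K[0,0]+K[:2,2]
def blobs(im,lo,hi,mn=15):
    h=cv2.cvtColor(im,cv2.COLOR_RGB2HSV); m=cv2.inRange(h,np.array(lo),np.array(hi))
    n,_,st,ce=cv2.connectedComponentsWithStats(m); return [(st[i].tolist(),ce[i].round(1)) for i in range(1,n) if st[i,4]>=mn],m
E
python3 - <<'E'
from h import *
for n in("top","scene"):
    im=cv2.imread(f"pics/{n}0.png")[:,:,::-1].copy()
    for nm,lo,hi in(("blue",(110,190,60),(125,255,255)),("red",(0,190,60),(5,255,255)),("red2",(174,190,60),(180,255,255))):
        for b in blobs(im,lo,hi)[0]: print(n,nm,b,on(n,b[1],.11).round(4))
# bystander bases guesses (top view)
for nm,uv,z in(("flash top",(165,178),.15),("flash base",(175,189),.0),("mill top",(315,121),.19),("mill base",(308,146),0.),("jar top",(337,187),.085),("mug top",(152,232),.088),("tin top",(226,137),.095)): print(nm,on("top",uv,z).round(3))
im=cv2.imread("pics/top0.png")[90:270,120:370]; cv2.imwrite("pics/c1.png",cv2.resize(im,None,fx=3.2,fy=3.2,interpolation=cv2.INTER_CUBIC))
E
```

```text
flash top [0.651 0.264 0.15 ]
flash base [0.655 0.269 0.   ]
mill top [ 0.77  -0.069  0.19 ]
mill base [ 0.769 -0.076  0.   ]
jar top [ 0.643 -0.132  0.085]
mug top [0.536 0.303 0.088]
tin top [0.763 0.132 0.095]
```

View pics/c1.png

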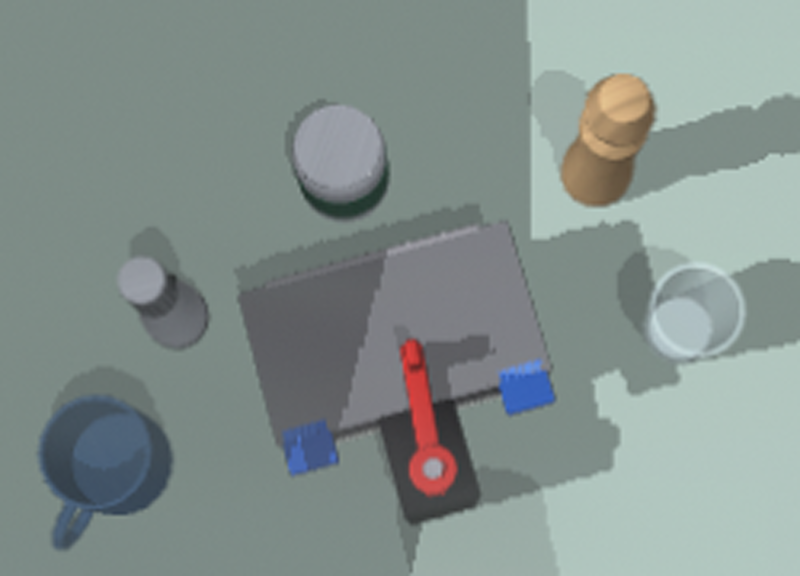

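The crop shows the lug front corners at (290,474)/(338,463) and (507,414)/(555,402), the pivot at (432,468) and the far lid corners at (240,295)/(508,222). I'll fit the box pose by colour mask and these points.

```bash
python3 - <<'E'
from h import *
im=cv2.imread("pics/top0.png")[:,:,::-1].copy()
def px(x,y): return (120+(x+.5)/3.2-.5,90+(y+.5)/3.2-.5)
P=[(290,474,-81,98,.11),(338,463,-81,62,.11),(507,414,-81,-62,.11),(555,402,-81,-98,.11),(432,468,-105,0,.13),(240,295,55,100,.11),(508,222,55,-100,.11)]
W=np.array([on("top",px(a,b),z)[:2] for a,b,_,_,z in P]); B=np.array([[c,d] for *_,c,d,_ in P])/1000
wc,bc=W.mean(0),B.mean(0); U,S,Vt=np.linalg.svd((B-bc).T@(W-wc)); R=(U@np.diag([1,np.linalg.det(U@Vt)])@Vt).T
t=wc-R@bc; yaw=np.degrees(np.arctan2(R[1,0],R[0,0])); print("t",t,"yaw",yaw); print((W-(B@R.T+t)).round(4))
h=cv2.cvtColor(im,cv2.COLOR_RGB2HSV); print(h[230,217],h[211,285],h[215,252])
for n in("top","scene"):
    im=cv2.imread(f"pics/{n}0.png")[:,:,::-1].copy()
    for nm,lo,hi in(("blue",(108,150,60),(125,255,255)),("red",(0,170,60),(6,255,255)),("red2",(174,170,60),(180,255,255))):
        for b in blobs(im,lo,hi)[0]: print(n,nm,b,on(n,b[1],.11).round(4))
f=lambda x,y:(R@np.array([x,y])+t).round(4)
tab=on("top",px(412,350),.15); print("tab",tab)
tp=(tab[:2]-t)@R; print("tab box",tp,"lever angle",np.degrees(np.arctan2(tp[1],tp[0]+.105)))
print("lugL",f(-.075,.08),"lugR",f(-.075,-.08),"piv",f(-.105,0),"tab0",f(-.027,0))
E
```

```text
t [0.62456278 0.0913866 ] yaw 15.328810513259482
[[ 0.0006 -0.0003]
 [-0.0011  0.0005]
 [ 0.0008  0.0002]
 [-0.0003  0.0006]
 [ 0.0004  0.0001]
 [-0.0008  0.0003]
 [ 0.0005 -0.0014]]
[111 127 133] [110 179 185] [  1 178 202]
top blue ([276, 206, 17, 13, 163], array([283.8, 211.5])) [ 0.5809 -0.0028  0.11  ]
top blue ([211, 228, 5, 9, 28], array([212.6, 232.6])) [0.5328 0.1591 0.11  ]
top red ([246, 197, 9, 28, 152], array([249.9, 210.5])) [0.5833 0.0746 0.11  ]
scene blue ([255, 164, 12, 6, 59], array([260.3, 166.3])) [ 0.5782 -0.0024  0.11  ]
scene blue ([313, 170, 12, 7, 68], array([318.4, 172.4])) [0.5355 0.1516 0.11  ]
scene red ([284, 153, 13, 28, 117], array([289.3, 164.3])) [0.5394 0.0684 0.11  ]
tab [0.60317433 0.07731676 0.15      ]
tab box [-0.02434702 -0.00791509] lever angle -5.60492323617765
lugL [0.5311 0.1487] lugR [ 0.5734 -0.0056] piv [0.5233 0.0636] tab0 [0.5985 0.0842]
```

The fit is good to about 1 mm: box at (0.625, 0.091), yaw 15.3°, lever near -5.6°. I'll straddle the tab with the fingers, so I can feel both ways.

```bash
cat >> h.py <<'E'
from scipy.spatial.transform import Rotation as Ro
def plan(pos,rpy=None):
    s=env.observe(); R=Ro.from_euler("xyz",s["tool_rot"],degrees=True)
    d=R.inv().apply(np.array(pos)-s["tcp_pos"]); r=np.zeros(3)
    if rpy is not None: r=(R.inv()*Ro.from_euler("xyz",rpy,degrees=True)).as_rotvec()/.5
    print("t",s["clock"],"tcp",s["tcp_pos"].round(4),s["tool_rot"].round(2),"F",s["wrist_force"].round(1),"\n d",d.round(4),"norm",np.linalg.norm(d).round(3),"r",r.round(4))
E
python3 -c "
from h import *
plan((.603,.0773,.25),(180,0,9.7))"
```

```text
t 0.1 tcp [ 0.1569 -0.6558  0.1957] [-179.88   -0.     13.45] F [-0.1 -0.6 -0.5] 
 d [ 0.6044 -0.6093 -0.053 ] norm 0.86 r [-0.004 -0.     0.131]
```

jog_arm(delta_pos=[[0.03,-0.03,-0.015],[0.03,-0.03,-0.015],[0.03,-0.03,-0.015],[0.03,-0.03,-0.01],[0.03,-0.03,0]], dr=[[0,0,0],[0,0,0],[0,0,0],[0,0,0],[0,0,0]], grip=1)

```text
clock: 0.6
tcp_pos: [0.269, -0.475, 0.2535]
tool_rot: [179.8, -0.0, 13.4]
wrist_force: [0.5, -0.6, -0.3]
opening: 0.0852
grasp_force: 0.0
```

jog_arm(delta_pos=[[0.03,-0.03,0],[0.03,-0.03,0],[0.03,-0.03,0],[0.03,-0.03,0],[0.03,-0.03,0]], dr=[[0,0,0],[0,0,0],[0,0,0],[0,0,0],[0,0,0]])

```text
clock: 1.1
tcp_pos: [0.3793, -0.2931, 0.2515]
tool_rot: [-180.0, 0.0, 13.4]
wrist_force: [1.0, -0.5, 0.6]
opening: 0.0852
grasp_force: 0.0
```

jog_arm(delta_pos=[[0.03,-0.03,0],[0.03,-0.03,0],[0.03,-0.03,0],[0.03,-0.03,0],[0.03,-0.03,0]], dr=[[0,0,0],[0,0,0],[0,0,0],[0,0,0],[0,0,0]])

```text
clock: 1.6
tcp_pos: [0.4903, -0.1124, 0.2515]
tool_rot: [-180.0, 0.0, 13.5]
wrist_force: [0.4, -0.4, -0.9]
opening: 0.0856
grasp_force: 0.0
```

```bash
python3 -c "
from h import *
plan((.603,.0773,.25),(180,0,9.7))"
```

```text
t 1.6 tcp [ 0.4903 -0.1124  0.2515] [-1.7999e+02  2.0000e-02  1.3460e+01] F [ 0.4 -0.4 -0.9] 
 d [ 0.1538 -0.1582  0.0015] norm 0.221 r [-0.0002  0.0008  0.1312]
```

jog_arm(delta_pos=[[0.031,-0.032,0],[0.031,-0.032,0],[0.031,-0.032,0],[0.031,-0.032,0],[0.03,-0.031,0]], dr=[[0,0,0],[0,0,0],[0,0,0],[0,0,0],[0,0,0.131]])

```text
clock: 2.1
tcp_pos: [0.6031, 0.0782, 0.2513]
tool_rot: [180.0, 0.0, 9.7]
wrist_force: [0.1, -0.6, 0.4]
opening: 0.0855
grasp_force: 0.0
```

```bash
python3 - <<'E'
from h import *
plan((.603,.0773,.135),(180,0,9.7))
s=env.observe();im=optics.grab_frame("wrist");cv2.imwrite("pics/w1.png",im[:,:,::-1]); p=optics.camera_params("wrist");print(p)
E
```

```text
t 2.1 tcp [0.6031 0.0782 0.2513] [1.80e+02 5.00e-02 9.65e+00] F [ 0.1 -0.6  0.4] 
 d [-0.0002  0.0008  0.1163] norm 0.116 r [ 0.      0.0017 -0.0017]
{'camera_matrix': array([[309.29119002,   0.        , 254.66617535],
       [  0.        , 309.29119002, 188.87147234],
       [  0.        ,   0.        ,   1.        ]]), 'k1': -0.013367536025433174, 'tool_from_camera': array([[-1.50140903e-04, -9.46166651e-01, -3.23679850e-01,
         8.41684389e-02],
       [ 9.99999827e-01,  4.17609338e-05, -5.85929831e-04,
        -1.74723569e-04],
       [ 5.67904439e-04, -3.23679882e-01,  9.46166482e-01,
        -1.77010025e-01],
       [ 0.00000000e+00,  0.00000000e+00,  0.00000000e+00,
         1.00000000e+00]])}
```

View pics/w1.png

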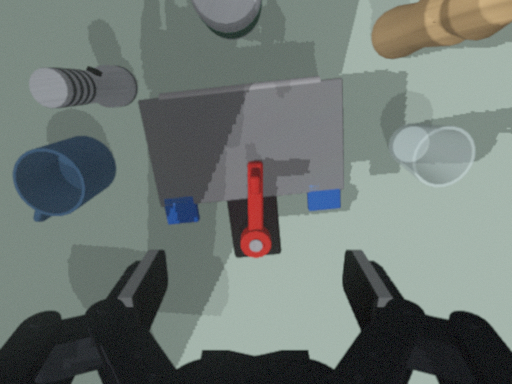

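The wrist view shows the lever along column 256 (pivot at (256,243), tab at (256,170)), centred between the fingers. Next I descend and narrow the fingers to a loose cage.

jog_arm(delta_pos=[[0,0.001,0.03],[0,0,0.03],[0,0,0.03],[0,0,0.026],[0,0,0]], dr=[[0,0,0],[0,0,0],[0,0,0],[0,0,0],[0,0,0]])

```text
clock: 2.65
tcp_pos: [0.5985, 0.0748, 0.1304]
tool_rot: [-180.0, 0.6, 9.7]
wrist_force: [-0.4, -0.4, -0.7]
opening: 0.0854
grasp_force: 0.0
```

jog_arm(delta_pos=[[0,0,0],[0,0,0],[0,0,0],[0,0,0],[0,0,0]], dr=[[0,0,0],[0,0,0],[0,0,0],[0,0,0],[0,0,0]], grip=-0.4, force=20)

```text
clock: 3.15
tcp_pos: [0.6036, 0.0754, 0.137]
tool_rot: [180.0, -0.1, 9.7]
wrist_force: [-0.9, 0.1, -0.0]
opening: 0.0254
grasp_force: 0.0
```

jog_arm(delta_pos=[[0,-0.003,0],[0,-0.003,0],[0,-0.003,0],[0,-0.001,0],[0,0,0]], dr=[[0,0,0],[0,0,0],[0,0,0],[0,0,0],[0,0,0]])

```text
clock: 3.65
tcp_pos: [0.6011, 0.0855, 0.1358]
tool_rot: [-180.0, 0.0, 9.7]
wrist_force: [-0.1, 0.2, 0.0]
opening: 0.026
grasp_force: 0.0
```

jog_arm(delta_pos=[[0,-0.002,0],[0,-0.001,0],[0,0,0]], dr=[[0,0,0],[0,0,0],[0,0,0]])

```text
clock: 3.95
tcp_pos: [0.6007, 0.0883, 0.1359]
tool_rot: [-180.0, -0.0, 9.7]
wrist_force: [-0.0, -0.6, -0.4]
opening: 0.0258
grasp_force: 0.0
```

jog_arm(delta_pos=[[0,-0.002,0],[0,-0.001,0],[0,0,0]], dr=[[0,0,0],[0,0,0],[0,0,0]])

```text
clock: 4.25
tcp_pos: [0.6002, 0.0912, 0.1359]
tool_rot: [-180.0, 0.0, 9.7]
wrist_force: [0.4, -0.1, -0.3]
opening: 0.0258
grasp_force: 0.0
```

```bash
python3 - <<'E'
from h import *
s=env.observe();print(s["wrist_force"],s["grasp_force"])
im=optics.grab_frame("wrist");b=optics.grab_frame("scene")[90:250,200:400]
b=cv2.resize(b,(640,512),interpolation=cv2.INTER_CUBIC)
cv2.imwrite("pics/w2.png",np.vstack([cv2.resize(im,(400,300)),cv2.resize(b,(400,300))])[:,:,::-1])
E
```

```text
[ 0.35287101 -0.08993202 -0.31376489] 0.0
```

View pics/w2.png

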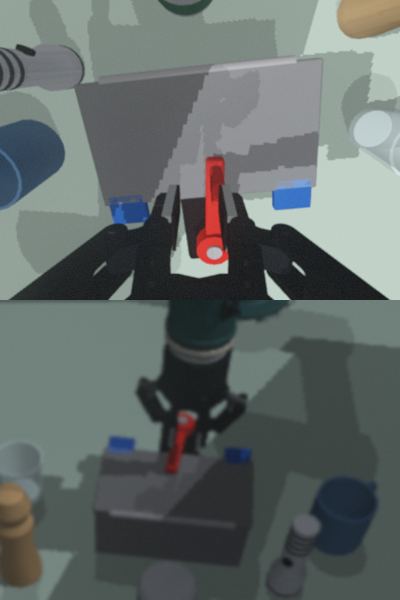

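```bash
cat >> h.py <<'E'
def wproj(X):
    s=env.observe(); p=optics.camera_params("wrist"); R=Ro.from_euler("xyz",s["tool_rot"],degrees=True)
    T=p["tool_from_camera"]; c=T[:3,:3].T@(R.inv().apply(np.array(X)-s["tcp_pos"])-T[:3,3]); q=c[:2]/c[2]; q=q*(1+p["k1"]*(q@q)); K=p["camera_matrix"]
    return q*K[0,0]+K[:2,2]
E
python3 - <<'E'
from h import *
s=env.observe();t=s["tcp_pos"];print("tcp px",wproj(t)*400/512*np.array([1,1]))
Y=np.radians(15.33)
for a in(-.15,-.1,-.05,0):
  d=np.array([np.cos(Y+a),np.sin(Y+a)]); pv=np.array([.5233,.0636])
  print(a,[ (wproj([*(pv+d*r),z])*400/512).round(0).tolist() for r,z in((.09,.127),(.078,.162),(.078,.127),(0,.127))])
E
```

```text
tcp px [199.31323449 175.27536639]
-0.15 [[222.0, 160.0], [225.0, 195.0], [221.0, 174.0], [214.0, 248.0]]
-0.1 [[217.0, 160.0], [220.0, 194.0], [216.0, 173.0], [214.0, 248.0]]
-0.05 [[211.0, 160.0], [214.0, 195.0], [212.0, 173.0], [214.0, 248.0]]
0 [[206.0, 161.0], [209.0, 195.0], [207.0, 174.0], [214.0, 248.0]]
```

The wrist view (left half scale) shows the tab around (215,165–195) with the right pad's inner face at about column 221. They're only just in contact, so I'll keep feeling gently.

jog_arm(delta_pos=[[0,-0.002,0],[0,-0.002,0]], dr=[[0,0,0],[0,0,0]])

```text
clock: 4.55
tcp_pos: [0.5996, 0.0951, 0.1359]
tool_rot: [-180.0, -0.0, 9.7]
wrist_force: [0.4, 1.4, -0.1]
opening: 0.0257
grasp_force: 0.0
```

jog_arm(delta_pos=[[0,-0.002,0],[0,-0.002,0]], dr=[[0,0,0],[0,0,0]])

```text
clock: 4.75
tcp_pos: [0.5989, 0.0992, 0.1359]
tool_rot: [-180.0, -0.0, 9.7]
wrist_force: [-0.6, -0.5, 0.2]
opening: 0.0257
grasp_force: 0.0
```

```bash
python3 - <<'E'
from h import *
print(env.observe()["wrist_force"])
im=optics.grab_frame("wrist")
cv2.imwrite("pics/w3.png",im[:,:,::-1])
bl,m=blobs(im,(0,150,60),(6,255,255),60)
for b in bl: print(b)
for r in range(200,330,12):
    c=np.where(m[r])[0]; print(r,(c.min(),c.max()) if len(c) else None,end=' ')
old=cv2.imread("pics/w1.png")[:,:,::-1].copy()
Y=np.radians(15.33);pv=np.array([.5233,.0636])
for a in(-.1,0,.1):
  d=np.array([np.cos(Y+a),np.sin(Y+a)]); print("\n",a,wproj([*(pv+d*.09),.127]),wproj([*pv,.127]))
E
```

```text
[-0.57630097 -0.53813293  0.17085121]
([262, 201, 40, 137, 2001], array([279.9, 267.1]))
200 None 212 (np.int64(276), np.int64(298)) 224 (np.int64(276), np.int64(297)) 236 (np.int64(275), np.int64(301)) 248 (np.int64(275), np.int64(279)) 260 (np.int64(274), np.int64(278)) 272 (np.int64(274), np.int64(280)) 284 (np.int64(273), np.int64(281)) 296 (np.int64(266), np.int64(283)) 308 (np.int64(263), np.int64(284)) 320 (np.int64(262), np.int64(275)) 
 -0.1 [290.43908162 205.08142314] [285.59945602 317.62484522]

 0 [276.53661654 205.70047598] [285.59945602 317.62484522]

 0.1 [262.77538005 207.59772919] [285.59945602 317.62484522]
```

View pics/w3.png

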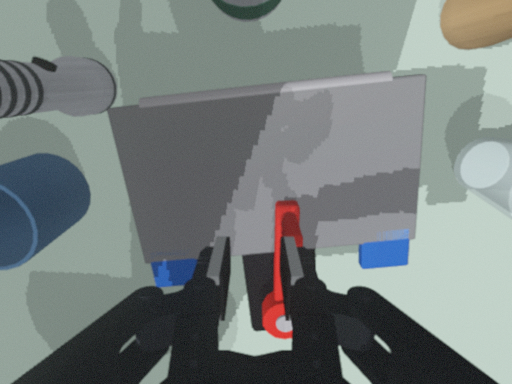

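The lever hasn't moved: its tip is still at columns 276–298 and the right fingertip at (290,240) overlaps it. So the tips are passing above the tab. I'll re-centre at tab (0.600, 0.078) and go lower.

jog_arm(delta_pos=[[0.002,0.007,0],[0,0.007,0],[0,0.007,0],[0,0,0]], dr=[[0,0,0],[0,0,0],[0,0,0],[0,0,0]])

```text
clock: 5.2
tcp_pos: [0.6047, 0.0773, 0.1359]
tool_rot: [180.0, 0.0, 9.6]
wrist_force: [-0.2, 0.3, -0.9]
opening: 0.0253
grasp_force: 0.0
```

jog_arm(delta_pos=[[0,0,0.006],[0,0,0.006],[0,0,0.005],[0,0,0]], dr=[[0,0,0],[0,0,0],[0,0,0],[0,0,0]])

```text
clock: 5.6
tcp_pos: [0.6033, 0.0787, 0.1173]
tool_rot: [-180.0, 0.1, 9.7]
wrist_force: [-0.2, -0.2, -0.4]
opening: 0.0255
grasp_force: 0.0
```

```bash
python3 - <<'E'
from h import *
plan((.600,.0778,.119),(180,0,10.5))
im=optics.grab_frame("wrist"); b=optics.grab_frame("top")[150:260,190:330]
cv2.imwrite("pics/w4.png",np.hstack([im[180:360,150:400],cv2.resize(b,(229,180),interpolation=cv2.INTER_CUBIC)])[:,:,::-1].repeat(1,0))
c=cv2.imread("pics/w4.png"); cv2.imwrite("pics/w4.png",cv2.resize(c,None,fx=1.65,fy=1.65,interpolation=cv2.INTER_CUBIC))
E
```

```text
t 5.6 tcp [0.6033 0.0787 0.1173] [-1.7999e+02  1.5000e-01  9.7100e+00] F [-0.2 -0.2 -0.4] 
 d [-0.0034  0.0004 -0.0017] norm 0.004 r [-0.0005  0.0052 -0.0274]
```

View pics/w4.png

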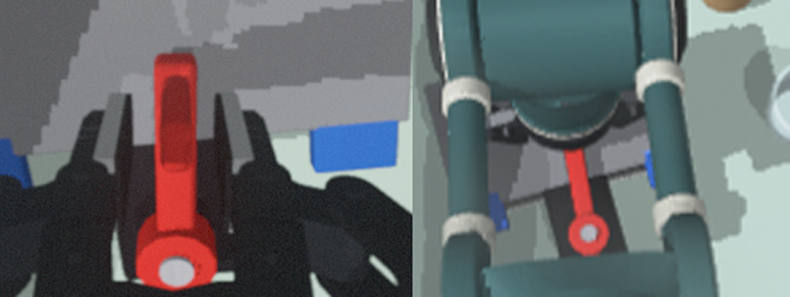

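The tab now stands between the pads (crop: tab at x 160–195, pads at 130 and 218). I'll feel towards +y again.

jog_arm(delta_pos=[[0,-0.003,0],[0,-0.003,0],[0,-0.002,0],[0,-0.001,0]], dr=[[0,0,0],[0,0,0],[0,0,0],[0,0,0]])

```text
clock: 6.1
tcp_pos: [0.6032, 0.0872, 0.1192]
tool_rot: [179.9, -0.0, 9.7]
wrist_force: [1.0, -2.0, 0.7]
opening: 0.0255
grasp_force: 1.4
```

jog_arm(delta_pos=[[0,-0.001,0],[0,-0.001,0],[0,-0.001,0]], dr=[[0,0,0],[0,0,0],[0,0,0]])

```text
clock: 6.4
tcp_pos: [0.6028, 0.0903, 0.1192]
tool_rot: [180.0, -0.1, 9.7]
wrist_force: [0.4, -2.4, 0.0]
opening: 0.0254
grasp_force: 1.4
```

jog_arm(delta_pos=[[0,-0.001,0],[0,-0.001,0],[0,-0.001,0]], dr=[[0,0,0],[0,0,0],[0,0,0]])

```text
clock: 6.7
tcp_pos: [0.6022, 0.0935, 0.1191]
tool_rot: [180.0, -0.0, 9.7]
wrist_force: [2.1, -2.9, 1.6]
opening: 0.0257
grasp_force: 1.4
```

jog_arm(delta_pos=[[0,-0.001,0],[0,-0.001,0],[0,-0.001,0]], dr=[[0,0,0],[0,0,0],[0,0,0]])

```text
clock: 7.0
tcp_pos: [0.6015, 0.0965, 0.1191]
tool_rot: [180.0, -0.0, 9.7]
wrist_force: [1.8, -2.4, 2.2]
opening: 0.0256
grasp_force: 1.4
```

It moves at about 2.5 N, so I'll keep following the arc with small steps.

jog_arm(delta_pos=[[0,-0.002,0],[0,-0.002,0],[0,-0.002,0],[0,-0.002,0]], dr=[[0,0,-0.06],[0,0,-0.06],[0,0,-0.06],[0,0,-0.06]])

```text
clock: 7.4
tcp_pos: [0.5988, 0.1042, 0.1183]
tool_rot: [-180.0, 0.1, 16.7]
wrist_force: [-1.1, -2.4, 0.4]
opening: 0.0259
grasp_force: 1.3
```

jog_arm(delta_pos=[[0,-0.002,0],[0,-0.002,0]], dr=[[0,0,-0.06],[0,0,-0.06]])

```text
clock: 7.6
tcp_pos: [0.5978, 0.1081, 0.1183]
tool_rot: [-180.0, 0.1, 20.2]
wrist_force: [-0.3, -3.0, -0.8]
opening: 0.0256
grasp_force: 1.3
```

jog_arm(delta_pos=[[0,-0.002,0],[0,-0.001,0]], dr=[[0,0,-0.06],[0,0,-0.06]])

```text
clock: 7.8
tcp_pos: [0.5971, 0.111, 0.1185]
tool_rot: [-180.0, 0.0, 23.6]
wrist_force: [-0.0, -2.0, -1.3]
opening: 0.0256
grasp_force: 1.2
```

jog_arm(delta_pos=[[0,-0.001,0],[0,-0.001,0]], dr=[[0,0,-0.04],[0,0,-0.04]])

```text
clock: 8.0
tcp_pos: [0.5966, 0.1127, 0.1188]
tool_rot: [-180.0, -0.0, 25.8]
wrist_force: [-0.6, -3.3, -0.8]
opening: 0.0256
grasp_force: 1.2
```

jog_arm(delta_pos=[[-0.003,-0.001,0],[-0.003,-0.001,0]], dr=[[0,0,-0.05],[0,0,-0.05]])

```text
clock: 8.2
tcp_pos: [0.5919, 0.1123, 0.1198]
tool_rot: [179.9, -0.2, 28.7]
wrist_force: [3.5, -1.0, 0.1]
opening: 0.0256
grasp_force: 1.4
```

jog_arm(delta_pos=[[-0.001,-0.001,0],[-0.001,-0.001,0]], dr=[[0,0,-0.04],[0,0,-0.04]])

```text
clock: 8.4
tcp_pos: [0.5884, 0.1128, 0.1197]
tool_rot: [180.0, -0.1, 31.0]
wrist_force: [3.1, -0.7, 0.9]
opening: 0.0259
grasp_force: 1.4
```

jog_arm(delta_pos=[[0,-0.001,0],[0,-0.001,0]], dr=[[0,0,-0.03],[0,0,-0.03]])

```text
clock: 8.6
tcp_pos: [0.5866, 0.1143, 0.1193]
tool_rot: [180.0, -0.0, 32.7]
wrist_force: [2.1, -1.5, 1.2]
opening: 0.0252
grasp_force: 1.3
```

jog_arm(delta_pos=[[0,-0.001,0],[0,-0.001,0]], dr=[[0,0,-0.03],[0,0,-0.03]])

```text
clock: 8.8
tcp_pos: [0.5852, 0.1159, 0.1188]
tool_rot: [-180.0, 0.0, 34.4]
wrist_force: [1.6, -2.6, 1.0]
opening: 0.0256
grasp_force: 1.2
```

jog_arm(delta_pos=[[0,-0.002,0],[0,-0.002,0]], dr=[[0,0,-0.06],[0,0,-0.06]])

```text
clock: 9.0
tcp_pos: [0.5825, 0.1191, 0.1185]
tool_rot: [-180.0, 0.1, 37.9]
wrist_force: [-0.3, -2.4, 0.8]
opening: 0.0258
grasp_force: 1.2
```

jog_arm(delta_pos=[[0,-0.002,0],[0,-0.002,0]], dr=[[0,0,-0.06],[0,0,-0.06]])

```text
clock: 9.2
tcp_pos: [0.5799, 0.1223, 0.1184]
tool_rot: [-180.0, 0.1, 41.4]
wrist_force: [-0.0, -3.4, 0.3]
opening: 0.0255
grasp_force: 1.1
```

jog_arm(delta_pos=[[0,-0.003,0],[0,-0.003,0]], dr=[[0,0,-0.08],[0,0,-0.08]])

```text
clock: 9.4
tcp_pos: [0.5759, 0.1267, 0.1183]
tool_rot: [-180.0, 0.1, 46.0]
wrist_force: [0.4, -3.2, -0.4]
opening: 0.0255
grasp_force: 1.1
```

```bash
python3 - <<'E'
from h import *
s=env.observe(); r=s["tcp_pos"][:2]-[.5233,.0636]; print(np.hypot(*r),np.degrees(np.arctan2(r[1],r[0]))-15.33,s["tool_rot"],s["wrist_force"])
im=optics.grab_frame("wrist"); bl,m=blobs(im,(0,150,60),(6,255,255),60); print(bl)
pv=np.array([.5233,.0636])
for a in(.2,.3,.4,.5,.6):
  d=np.array([np.cos(a+.2676),np.sin(a+.2676)]); print(a,wproj([*(pv+d*.09),.127]),wproj([*(pv+d*.078),.162]))
for r_ in range(190,250,8):
    c=np.where(m[r_])[0]; print(r_,(c.min(),c.max()) if len(c) else None,end=' ')
E
```

```text
0.08213330874709308 34.85645057656248 [-1.79959296e+02  7.10648239e-02  4.59633508e+01] [ 0.4249427  -3.1893861  -0.39491078]
[([238, 212, 49, 145, 4030], array([264. , 288.2]))]
0.2 [314.418972   226.15323508] [317.69313059 276.81472485]
0.3 [300.24747633 222.30147643] [303.12624765 273.09836315]
0.4 [285.54026692 219.75472407] [287.99727092 270.64009524]
0.5 [270.51168413 218.56280645] [272.52948261 269.48890667]
0.6 [255.38511551 218.7492181 ] [256.95595587 269.66792651]
190 None 198 None 206 None 214 (np.int64(257), np.int64(278)) 222 (np.int64(255), np.int64(280)) 230 (np.int64(255), np.int64(279)) 238 (np.int64(255), np.int64(279)) 246 (np.int64(255), np.int64(279))
```

The lever is at about +0.52 rad, so +y is the free side. I'll swing it on.

jog_arm(delta_pos=[[-0.001,-0.0045,0],[0,-0.0045,-0.001],[0,-0.0045,0],[0,-0.0045,-0.001],[0,-0.0045,0]], dr=[[0,0,-0.11],[0,0,-0.11],[0,0,-0.11],[0,0,-0.11],[0,0,-0.11]])

```text
clock: 9.95
tcp_pos: [0.5579, 0.1399, 0.1203]
tool_rot: [-180.0, 0.0, 61.7]
wrist_force: [1.4, -2.4, -1.6]
opening: 0.0254
grasp_force: 1.2
```

jog_arm(delta_pos=[[0,-0.0045,0],[0,-0.0045,0],[0,-0.0045,0],[0,-0.0045,0],[0,-0.0045,0]], dr=[[0,0,-0.11],[0,0,-0.11],[0,0,-0.11],[0,0,-0.11],[0,0,-0.11]])

```text
clock: 10.45
tcp_pos: [0.5374, 0.1484, 0.1206]
tool_rot: [180.0, -0.0, 77.5]
wrist_force: [2.9, -2.4, -0.7]
opening: 0.026
grasp_force: 1.2
```

```bash
python3 - <<'E'
from h import *
s=env.observe(); r=s["tcp_pos"][:2]-[.5233,.0636]; print(np.hypot(*r),np.arctan2(r[1],r[0])-.2676,s["tool_rot"],s["tcp_pos"],s["wrist_force"],s["joints"])
E
```

```text
0.08598425261232068 1.1379084640023012 [ 1.79985037e+02 -8.04297551e-03  7.74611813e+01] [0.53744753 0.14841238 0.12064801] [ 2.93602294 -2.41215075 -0.65925397] [1.28769362e+01 5.94624587e+00 1.11053796e+02 9.46033630e-04
 6.29829913e+01 2.54153264e+01]
```

jog_arm(delta_pos=[[-0.002,-0.0045,0],[-0.002,-0.0045,0],[-0.002,-0.0045,0],[0,-0.0045,0],[0,-0.0045,0]], dr=[[0,0,-0.11],[0,0,-0.11],[0,0,-0.11],[0,0,-0.11],[0,0,-0.11]])

```text
clock: 10.95
tcp_pos: [0.5148, 0.1459, 0.1212]
tool_rot: [179.9, -0.1, 93.2]
wrist_force: [3.6, 0.4, -0.3]
opening: 0.0258
grasp_force: 1.2
```

jog_arm(delta_pos=[[0,-0.0045,0],[0,-0.0045,0],[0,-0.0045,0],[0,-0.0045,0],[0,-0.003,0]], dr=[[0,0,-0.11],[0,0,-0.11],[0,0,-0.11],[0,0,-0.11],[0,0,0]])

```text
clock: 11.45
tcp_pos: [0.4939, 0.1423, 0.1211]
tool_rot: [179.9, -0.1, 105.7]
wrist_force: [3.4, 0.3, 0.4]
opening: 0.0257
grasp_force: 1.2
```

```bash
python3 - <<'E'
from h import *
s=env.observe(); r=s["tcp_pos"][:2]-[.5233,.0636]; print(np.hypot(*r),np.arctan2(r[1],r[0])-.2676,s["tool_rot"],s["tcp_pos"],s["wrist_force"])
im=optics.grab_frame("wrist"); bl,m=blobs(im,(0,150,60),(6,255,255),60); print(bl)
pv=np.array([.5233,.0636])
for a in(1.2,1.3,1.4,1.5,1.6,1.7):
  d=np.array([np.cos(a+.2676),np.sin(a+.2676)]); print(a,wproj([*(pv+d*.09),.127]),wproj([*(pv+d*.078),.162]))
for r_ in range(190,250,8):
    c=np.where(m[r_])[0]; print(r_,(c.min(),c.max()) if len(c) else None,end=' ')
E
```

```text
0.08405164477484164 1.6604405501028243 [ 1.79898685e+02 -5.47801490e-02  1.05687178e+02] [0.49390766 0.14234496 0.1211439 ] [3.43025073 0.34695474 0.44599423]
[([238, 212, 50, 144, 3997], array([264.3, 287. ]))]
1.2 [319.95177478 227.80269333] [323.54755926 277.27384586]
1.3 [306.28613233 223.5388986 ] [309.54545674 273.17109359]
1.4 [292.01379897 220.53436588] [294.90939498 270.28137549]
1.5 [277.33850463 218.8474312 ] [279.85056354 268.66177358]
1.6 [262.47521896 218.51151292] [264.59222555 268.34497451]
1.7 [247.644209   219.53370564] [249.36339211 269.33785572]
190 None 198 None 206 None 214 (np.int64(256), np.int64(277)) 222 (np.int64(256), np.int64(279)) 230 (np.int64(254), np.int64(280)) 238 (np.int64(254), np.int64(279)) 246 (np.int64(254), np.int64(279))
```

The lever stands at about 1.57 rad, clear of the lid. I'll back off, lift away, and lift the right (-y) lug with closed fingers tilted 45°, coming in from its outer side.

jog_arm(delta_pos=[[0,0.004,0],[0,0.004,0],[0,0,-0.04],[0,0,-0.045],[0,0,-0.045]], dr=[[0,0,0],[0,0,0],[0,0,0],[0,0,0],[0,0,0]])

```text
clock: 12.0
tcp_pos: [0.5005, 0.1438, 0.2513]
tool_rot: [-179.8, -0.0, 105.6]
wrist_force: [0.8, -0.1, -0.2]
opening: 0.0256
grasp_force: 0.0
```

```bash
cat >> h.py <<'E'
def bw(x,y,z):
    a=np.radians(15.33); return np.array([.6246+x*np.cos(a)-y*np.sin(a),.0914+x*np.sin(a)+y*np.cos(a),z])
E
python3 - <<'E'
from h import *
im=optics.grab_frame("wrist"); bl,m=blobs(im,(0,150,60),(6,255,255),60); print(bl)
plan(bw(-.130,-.096,.25),(180,0,15.33))
pv=np.array([.5233,.0636])
for a in(1.4,1.5,1.6):
  d=np.array([np.cos(a+.2676),np.sin(a+.2676)]); print(a,wproj([*(pv+d*.09),.127]),wproj([*pv,.127]))
E
```

```text
[([239, 163, 31, 95, 1593], array([254.6, 213.6]))]
t 12.05 tcp [0.5053 0.145  0.2612] [1.7933e+02 1.0000e-02 1.0565e+02] F [2.7 1.2 5.4] 
 d [-0.179  -0.0302  0.0108] norm 0.182 r [ 0.0186 -0.0183  3.1527]
1.4 [263.19801139 163.06408167] [248.49843092 239.64649887]
1.5 [254.56973933 162.02262857] [248.49843092 239.64649887]
1.6 [245.8578462  161.82599457] [248.49843092 239.64649887]
```

jog_arm(delta_pos=[[0,0,0],[0,0,0],[0,0,0],[0,0,0],[0,0,0]], dr=[[0,0,0.29],[0,0,0.29],[0,0,0.29],[0,0,0.29],[0,0,0.29]], grip=-1)

```text
clock: 12.55
tcp_pos: [0.5012, 0.1439, 0.2503]
tool_rot: [-179.9, 0.0, 63.8]
wrist_force: [-0.2, -0.5, -0.2]
opening: -0.0002
grasp_force: 0.0
```

jog_arm(delta_pos=[[0,0,0],[0,0,0],[0,0,0],[0,0,0],[0,0,0]], dr=[[0,0,0.29],[0,0,0.29],[0,0,0.29],[0,0,0.29],[0,0,0.29]])

```text
clock: 13.05
tcp_pos: [0.5011, 0.144, 0.2503]
tool_rot: [-180.0, 0.1, 22.2]
wrist_force: [-0.4, 1.0, -0.1]
opening: -0.0001
grasp_force: 0.0
```

```bash
python3 -c "
from h import *
plan(bw(-.130,-.096,.25),(180,0,15.33))"
```

```text
t 13.05 tcp [0.5011 0.144  0.2503] [-1.7997e+02  7.0000e-02  2.2230e+01] F [-0.4  1.  -0.1] 
 d [-0.0462  0.175   0.0002] norm 0.181 r [-0.0009  0.0024  0.2407]
```

Next I translate and straighten, then tilt 45° (1.571 units) about tool x in six rows.

jog_arm(delta_pos=[[-0.009,0.035,0],[-0.009,0.035,0],[-0.009,0.035,0],[-0.009,0.035,0],[-0.009,0.035,0]], dr=[[0,0,0],[0,0,0],[0,0,0],[0,0,0],[0,0,0.241]])

```text
clock: 13.55
tcp_pos: [0.527, -0.0363, 0.2504]
tool_rot: [-180.0, 0.0, 15.5]
wrist_force: [-0.3, 0.5, 1.3]
opening: -0.0002
grasp_force: 0.0
```

jog_arm(delta_pos=[[0,0,0],[0,0,0],[0,0,0],[0,0,0],[0,0,0]], dr=[[0.29,0,0],[0.29,0,0],[0.29,0,0],[0.29,0,0],[0.29,0,0]])

```text
clock: 14.05
tcp_pos: [0.5279, -0.0361, 0.2517]
tool_rot: [-138.2, -0.1, 15.6]
wrist_force: [1.2, 0.0, -0.8]
opening: 0.0003
grasp_force: 0.0
```

jog_arm(delta_pos=[[0,0,0],[0,0,0]], dr=[[0.121,0,0],[0,0,0]])

```text
clock: 14.25
tcp_pos: [0.5265, -0.0365, 0.2475]
tool_rot: [-134.7, 0.3, 15.5]
wrist_force: [-0.3, 0.1, -0.5]
opening: -0.0001
grasp_force: 0.0
```

```bash
python3 - <<'E'
from h import *
plan(bw(-.130,-.096,.07),(-135,0,15.33)); print(env.observe()["joints"])
E
```

```text
t 14.25 tcp [ 0.5265 -0.0365  0.2475] [-134.74    0.3    15.51] F [-0.3  0.1 -0.5] 
 d [-0.0006  0.1251  0.126 ] norm 0.178 r [-0.0092  0.0118 -0.0032]
[-28.50258794  17.04327019  96.21586342  31.10320819 100.24903181
  42.34640759]
```

jog_arm(delta_pos=[[0,0.027,0.027],[0,0.027,0.027],[0,0.027,0.027],[0,0.026,0.027],[0,0.018,0.018]], dr=[[0,0,0],[0,0,0],[0,0,0],[0,0,0],[0,0,0]])

```text
clock: 14.75
tcp_pos: [0.526, -0.0333, 0.0715]
tool_rot: [-135.1, 0.1, 15.8]
wrist_force: [0.5, 1.1, -0.5]
opening: 0.0003
grasp_force: 0.0
```

jog_arm(delta_pos=[[0,0,0],[0,0,0]], dr=[[0,0,0],[0,0,0]])

```text
clock: 14.95
tcp_pos: [0.527, -0.0338, 0.0743]
tool_rot: [-135.0, -0.0, 15.7]
wrist_force: [0.0, 0.6, 0.6]
opening: -0.0002
grasp_force: 0.0
```

```bash
python3 - <<'E'
from h import *
plan(bw(-.071,-.096,.07),(-135,0,15.33))
b=optics.grab_frame("scene")[90:250,180:400]
cv2.imwrite("pics/s5.png",cv2.resize(b,(770,560),interpolation=cv2.INTER_CUBIC)[:,:,::-1])
E
```

```text
t 14.95 tcp [ 0.527  -0.0338  0.0743] [-1.3501e+02 -1.0000e-02  1.5740e+01] F [0.  0.6 0.6] 
 d [0.0562 0.0041 0.002 ] norm 0.056 r [0.0003 0.0098 0.0105]
```

View pics/s5.png

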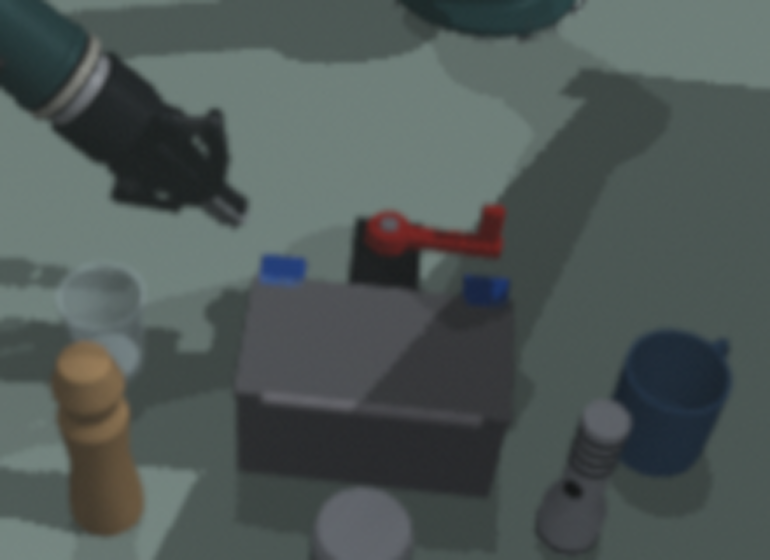

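The picture shows the lever swung out to the right at (490,235), and the closed fingertips at (240,215) in front of the right lug at (283,268), which clears the jar. I'll slide in under the lug.

jog_arm(delta_pos=[[0.015,-0.002,0.001],[0.015,0,0],[0.015,0,0],[0.008,0,0],[0.003,0,0]], dr=[[0,0.01,0.01],[0,0,0],[0,0,0],[0,0,0],[0,0,0]])

```text
clock: 15.5
tcp_pos: [0.5815, -0.0171, 0.0743]
tool_rot: [-135.0, -0.1, 15.3]
wrist_force: [-0.1, 0.2, -0.7]
opening: 0.0
grasp_force: 0.0
```

jog_arm(delta_pos=[[0,0,0],[0,0,0]], dr=[[0,0,0],[0,0,0]])

```text
clock: 15.7
tcp_pos: [0.5796, -0.0174, 0.0738]
tool_rot: [-135.0, 0.1, 15.3]
wrist_force: [-0.0, 0.5, 0.3]
opening: -0.0001
grasp_force: 0.0
```

jog_arm(delta_pos=[[0,-0.002,-0.002],[0,-0.002,-0.002],[0,0,0]], dr=[[0,0,0],[0,0,0],[0,0,0]])

```text
clock: 16.0
tcp_pos: [0.5803, -0.0178, 0.0804]
tool_rot: [-135.0, -0.0, 15.3]
wrist_force: [0.6, 0.8, 0.7]
opening: 0.0001
grasp_force: 0.0
```

```bash
python3 -c "
from h import *
plan(bw(-.071,-.092,.08),(-135,0,15.33))"
```

```text
t 16.0 tcp [ 0.5803 -0.0178  0.0804] [-1.3502e+02 -4.0000e-02  1.5260e+01] F [0.6 0.8 0.7] 
 d [ 0.0006 -0.0008  0.0014] norm 0.002 r [ 0.0006 -0.0028 -0.0007]
```

jog_arm(delta_pos=[[0,-0.002,-0.002],[0,-0.002,-0.002]], dr=[[0,0,0],[0,0,0]])

```text
clock: 16.2
tcp_pos: [0.58, -0.0175, 0.0857]
tool_rot: [-135.0, 0.0, 15.3]
wrist_force: [0.3, 0.7, -0.8]
opening: -0.0004
grasp_force: 0.0
```

jog_arm(delta_pos=[[0,-0.002,-0.002],[0,-0.002,-0.002]], dr=[[0,0,0],[0,0,0]])

```text
clock: 16.4
tcp_pos: [0.5802, -0.0175, 0.0914]
tool_rot: [-135.0, -0.0, 15.3]
wrist_force: [-0.5, 0.1, 0.5]
opening: 0.0001
grasp_force: 0.0
```

jog_arm(delta_pos=[[0,-0.002,-0.002],[0,-0.002,-0.002]], dr=[[0,0,0],[0,0,0]])

```text
clock: 16.6
tcp_pos: [0.5801, -0.0175, 0.097]
tool_rot: [-135.0, -0.0, 15.3]
wrist_force: [0.5, -1.1, -0.2]
opening: -0.0002
grasp_force: 0.0
```

No contact yet, so the fingertips are slim. I'll insert farther along the tool axis before lifting.

jog_arm(delta_pos=[[0,0,0.009],[0,0,0.009],[0,0,0]], dr=[[0,0,0],[0,0,0],[0,0,0]])

```text
clock: 16.9
tcp_pos: [0.5751, -0.0038, 0.0825]
tool_rot: [-134.9, 0.2, 15.3]
wrist_force: [0.1, 0.5, -0.2]
opening: 0.0
grasp_force: 0.0
```

jog_arm(delta_pos=[[0,-0.002,-0.002],[0,-0.002,-0.002]], dr=[[0,0,0],[0,0,0]])

```text
clock: 17.1
tcp_pos: [0.5767, -0.0051, 0.0897]
tool_rot: [-135.0, 0.0, 15.3]
wrist_force: [-0.0, -0.8, 0.2]
opening: 0.0001
grasp_force: 0.0
```

jog_arm(delta_pos=[[0,-0.002,-0.002],[0,-0.002,-0.002]], dr=[[0,0,0],[0,0,0]])

```text
clock: 17.3
tcp_pos: [0.5771, -0.0055, 0.0959]
tool_rot: [-135.0, -0.0, 15.3]
wrist_force: [-0.4, 0.1, 0.6]
opening: 0.0003
grasp_force: 0.0
```

```bash
python3 - <<'E'
from h import *
plan(bw(-.071,-.08,.095),(-135,0,15.33))
b=optics.grab_frame("scene")[110:230,210:360]
cv2.imwrite("pics/s6.png",cv2.resize(b,(750,600),interpolation=cv2.INTER_CUBIC)[:,:,::-1])
E
```

```text
t 17.3 tcp [ 0.5771 -0.0055  0.0959] [-1.3502e+02 -4.0000e-02  1.5270e+01] F [-0.4  0.1  0.6] 
 d [0.0004 0.     0.0013] norm 0.001 r [ 0.0008 -0.0023 -0.0005]
```

View pics/s6.png

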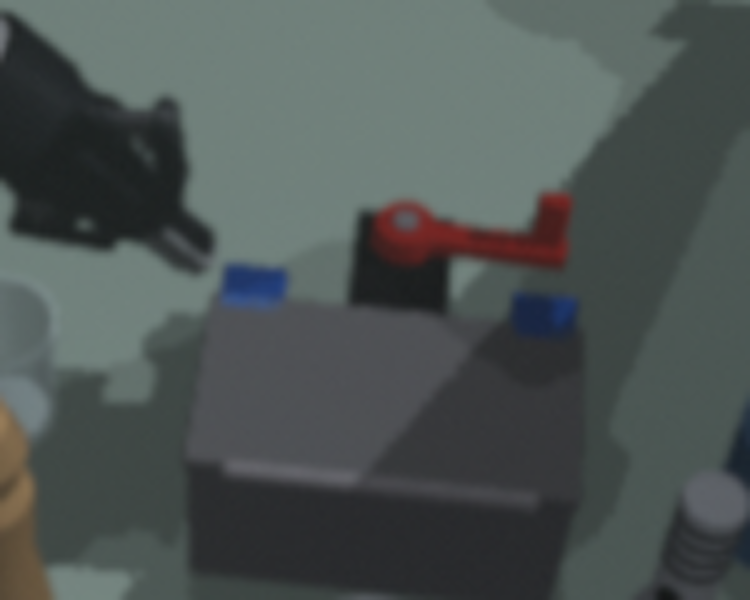

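The tips are seen at (210,265), just outside the lug's edge at (222,280), so they are short of where the reported TCP says. I'll compare by projection.

```bash
python3 - <<'E'
from h import *
s=env.observe();R=Ro.from_euler("xyz",s["tool_rot"],degrees=True)
for h in(0,.01,.02,.03,.04):
    u=proj("scene",s["tcp_pos"]-R.apply([0,0,h])); print(h,((u-[210,110])*5).round(0))
for b in((-.081,-.098,.11),(-.081,-.062,.11),(-.059,-.098,.11)): print(((proj("scene",bw(*b))-[210,110])*5).round(0))
E
```

```text
0 [246. 295.]
0.01 [234. 285.]
0.02 [221. 275.]
0.03 [209. 265.]
0.04 [196. 255.]
[219. 262.]
[283. 269.]
[213. 292.]
```

True tips end about 27 mm short of the reported TCP, which also explains the missed tab. I'll go down 43 mm, 9 mm inward, then up again.

jog_arm(delta_pos=[[0,0.01,0.01],[0,0.01,0.01],[0,0.01,0.01],[0,0.002,0.002],[0,0,0]], dr=[[0,0,0],[0,0,0],[0,0,0],[0,0,0],[0,0,0]])

```text
clock: 17.85
tcp_pos: [0.5756, -0.0047, 0.0485]
tool_rot: [-134.9, 0.2, 15.3]
wrist_force: [0.4, 0.0, 0.4]
opening: 0.0001
grasp_force: 0.0
```

jog_arm(delta_pos=[[0,-0.0035,0.0035],[0,-0.0035,0.0035],[0,0,0]], dr=[[0,0,0],[0,0,0],[0,0,0]])

```text
clock: 18.15
tcp_pos: [0.5741, 0.005, 0.0507]
tool_rot: [-135.0, -0.0, 15.3]
wrist_force: [-0.2, 1.1, -0.3]
opening: 0.0002
grasp_force: 0.0
```

jog_arm(delta_pos=[[0,-0.002,-0.002],[0,-0.002,-0.002]], dr=[[0,0,0],[0,0,0]])

```text
clock: 18.35
tcp_pos: [0.5742, 0.0039, 0.0555]
tool_rot: [-135.1, -0.0, 15.3]
wrist_force: [1.0, -0.7, -4.6]
opening: 0.0001
grasp_force: 1.7
```

jog_arm(delta_pos=[[0,-0.002,-0.002],[0,-0.001,-0.001]], dr=[[0,0,0],[0,0,0]])

```text
clock: 18.55
tcp_pos: [0.5742, 0.0039, 0.0598]
tool_rot: [-135.1, 0.0, 15.3]
wrist_force: [1.0, -1.1, -4.6]
opening: 0.0002
grasp_force: 1.8
```

jog_arm(delta_pos=[[0,-0.001,-0.001],[0,-0.001,-0.001]], dr=[[0,0,0],[0,0,0]])

```text
clock: 18.75
tcp_pos: [0.5743, 0.004, 0.0626]
tool_rot: [-135.0, -0.0, 15.3]
wrist_force: [0.8, -1.3, -4.0]
opening: 0.0
grasp_force: 2.0
```

jog_arm(delta_pos=[[0,-0.001,-0.001],[0,-0.001,-0.001]], dr=[[0,0,0],[0,0,0]])

```text
clock: 18.95
tcp_pos: [0.5744, 0.0042, 0.0656]
tool_rot: [-135.0, -0.0, 15.3]
wrist_force: [1.8, -0.2, -4.5]
opening: -0.0001
grasp_force: 2.1
```

The lid is lifting at about 4.5 N. Next are the arc waypoints.

```bash
python3 - <<'E'
import numpy as np
f=lambda t:np.array([.055-.1265*np.cos(t)-.013*np.sin(t),.102+.1265*np.sin(t)-.049+.014*(1-np.cos(t))])
T=np.arange(.1,1.81,.1)
for a,b in zip(T[:-1],T[1:]):
    d=f(b)-f(a); print(b.round(2),"x",d[0].round(4),"yz",(-d[1]*.7071).round(4),f(b).round(4))
print(f(.1))
E
```

```text
0.2 x 0.0006 yz -0.009 [-0.0716  0.0784]
0.3 x 0.0019 yz -0.0089 [-0.0697  0.091 ]
0.4 x 0.0031 yz -0.0087 [-0.0666  0.1034]
0.5 x 0.0043 yz -0.0085 [-0.0622  0.1154]
0.6 x 0.0055 yz -0.0081 [-0.0567  0.1269]
0.7 x 0.0066 yz -0.0077 [-0.0501  0.1378]
0.8 x 0.0077 yz -0.0072 [-0.0425  0.148 ]
0.9 x 0.0086 yz -0.0066 [-0.0338  0.1574]
1.0 x 0.0095 yz -0.006 [-0.0243  0.1659]
1.1 x 0.0103 yz -0.0053 [-0.014   0.1734]
1.2 x 0.011 yz -0.0046 [-0.003   0.1798]
1.3 x 0.0116 yz -0.0038 [0.0086 0.1851]
1.4 x 0.0121 yz -0.0029 [0.0207 0.1893]
1.5 x 0.0124 yz -0.0021 [0.0331 0.1922]
1.6 x 0.0126 yz -0.0012 [0.0457 0.1939]
1.7 x 0.0127 yz -0.0003 [0.0584 0.1942]
1.8 x 0.0127 yz 0.0006 [0.0711 0.1934]
[-0.07216586  0.06569887]
```

jog_arm(delta_pos=[[0.0005,-0.0045,-0.0045],[0.0005,-0.0045,-0.0045],[0.001,-0.0045,-0.0045],[0.001,-0.0045,-0.0045],[0.002,-0.0045,-0.0045]], dr=[[0,0,0],[0,0,0],[0,0,0],[0,0,0],[0,0,0]])

```text
clock: 19.45
tcp_pos: [0.5792, 0.0054, 0.0981]
tool_rot: [-135.0, -0.0, 15.3]
wrist_force: [3.1, -1.4, -6.2]
opening: -0.0002
grasp_force: 2.6
```

jog_arm(delta_pos=[[0.0015,-0.0043,-0.0043],[0.002,-0.0043,-0.0043],[0.0025,-0.0042,-0.0042],[0.0025,-0.004,-0.004],[0.003,-0.004,-0.004]], dr=[[0,0,0],[0,0,0],[0,0,0],[0,0,0],[0,0,0]])

```text
clock: 19.95
tcp_pos: [0.5899, 0.0087, 0.1271]
tool_rot: [-135.0, 0.0, 15.3]
wrist_force: [2.0, -3.5, -5.2]
opening: 0.0
grasp_force: 2.6
```

```bash
python3 - <<'E'
from h import *
plan(bw(-.0567,-.0708,.1269),(-135,0,15.33))
b=optics.grab_frame("scene")[80:230,190:378]
cv2.imwrite("pics/s7.png",cv2.resize(b,(752,600),interpolation=cv2.INTER_CUBIC)[:,:,::-1])
E
```

```text
t 19.95 tcp [0.5899 0.0087 0.1271] [-1.3499e+02  4.0000e-02  1.5300e+01] F [ 2.  -3.5 -5.2] 
 d [-0.0014  0.0003  0.    ] norm 0.001 r [-0.0004  0.0001 -0.0017]
```

```bash
cat >> h.py <<'E'
def lid():
    im=optics.grab_frame("scene")
    print([ (b[0][4],b[1]) for b in blobs(im,(108,140,40),(125,255,255),10)[0] if b[1][1]<225 and 180<b[1][0]<350])
    for th in np.arange(.4,1.81,.1):
        o=[]
        for y in(.08,-.08):
            r,n=.125,.003 # lug centre: 3 mm above hinge plane
            o.append(proj("scene",bw(.055-r*np.cos(th)+n*np.sin(th),y,.102+r*np.sin(th)+n*np.cos(th))).round(0).tolist())
        print(th.round(1),o)
E
python3 -c "
from h import *
lid()"
```

```text
[(28, array([268.4,   2.6])), (12, array([283.4,   2. ])), (42, array([292. ,   3.3])), (134, array([259.1, 156.8])), (114, array([322. , 161.7]))]
0.4 [[320.0, 165.0], [259.0, 158.0]]
0.5 [[321.0, 163.0], [259.0, 157.0]]
0.6 [[321.0, 163.0], [259.0, 156.0]]
0.7 [[322.0, 162.0], [259.0, 156.0]]
0.8 [[322.0, 162.0], [258.0, 156.0]]
0.9 [[322.0, 163.0], [258.0, 156.0]]
1.0 [[323.0, 164.0], [257.0, 157.0]]
1.1 [[323.0, 166.0], [257.0, 159.0]]
1.2 [[323.0, 168.0], [256.0, 161.0]]
1.3 [[323.0, 171.0], [256.0, 164.0]]
1.4 [[323.0, 174.0], [255.0, 167.0]]
1.5 [[323.0, 178.0], [254.0, 171.0]]
1.6 [[323.0, 182.0], [253.0, 175.0]]
1.7 [[323.0, 187.0], [253.0, 179.0]]
1.8 [[323.0, 192.0], [252.0, 184.0]]
```

jog_arm(delta_pos=[[0.003,-0.0038,-0.0038],[0.0035,-0.0038,-0.0038],[0.0038,-0.0036,-0.0036],[0.0038,-0.0036,-0.0036],[0.0043,-0.0033,-0.0033]], dr=[[0,0,0],[0,0,0],[0,0,0],[0,0,0],[0,0,0]])

```text
clock: 20.55
tcp_pos: [0.6077, 0.0138, 0.153]
tool_rot: [-135.0, 0.0, 15.3]
wrist_force: [-0.1, -1.6, -4.9]
opening: 0.0002
grasp_force: 2.1
```

jog_arm(delta_pos=[[0.0043,-0.0033,-0.0033],[0.0048,-0.003,-0.003],[0.0048,-0.003,-0.003],[0.005,-0.0027,-0.0027],[0.005,-0.0026,-0.0026]], dr=[[0,0,0],[0,0,0],[0,0,0],[0,0,0],[0,0,0]])

```text
clock: 21.05
tcp_pos: [0.631, 0.0201, 0.1735]
tool_rot: [-135.0, 0.0, 15.3]
wrist_force: [-1.6, -1.7, -3.8]
opening: 0.0002
grasp_force: 1.7
```

```bash
python3 -c "
from h import *
plan(bw(-.014,-.0708,.1734),(-135,0,15.33)); lid()"
```

```text
t 21.05 tcp [0.631  0.0201 0.1735] [-1.3496e+02  2.0000e-02  1.5310e+01] F [-1.6 -1.7 -3.8] 
 d [-0.0013  0.0003 -0.0002] norm 0.001 r [-0.0014 -0.     -0.0012]
[(13, array([287.5,   1.8])), (12, array([293.7,   3.3])), (14, array([282.8,   8.6])), (122, array([257.3, 158.9])), (173, array([323.9, 166.8]))]
0.4 [[320.0, 165.0], [259.0, 158.0]]
0.5 [[321.0, 163.0], [259.0, 157.0]]
0.6 [[321.0, 163.0], [259.0, 156.0]]
0.7 [[322.0, 162.0], [259.0, 156.0]]
0.8 [[322.0, 162.0], [258.0, 156.0]]
0.9 [[322.0, 163.0], [258.0, 156.0]]
1.0 [[323.0, 164.0], [257.0, 157.0]]
1.1 [[323.0, 166.0], [257.0, 159.0]]
1.2 [[323.0, 168.0], [256.0, 161.0]]
1.3 [[323.0, 171.0], [256.0, 164.0]]
1.4 [[323.0, 174.0], [255.0, 167.0]]
1.5 [[323.0, 178.0], [254.0, 171.0]]
1.6 [[323.0, 182.0], [253.0, 175.0]]
1.7 [[323.0, 187.0], [253.0, 179.0]]
1.8 [[323.0, 192.0], [252.0, 184.0]]
```

Lid is at about 1.1, matching the plan, so I'll continue.

jog_arm(delta_pos=[[0.0055,-0.0023,-0.0023],[0.0055,-0.0023,-0.0023],[0.0058,-0.0019,-0.0019],[0.0058,-0.0019,-0.0019],[0.006,-0.0015,-0.0015]], dr=[[0,0,0],[0,0,0],[0,0,0],[0,0,0],[0,0,0]])

```text
clock: 21.6
tcp_pos: [0.6588, 0.0276, 0.1874]
tool_rot: [-135.0, 0.0, 15.3]
wrist_force: [-2.2, -0.4, -3.8]
opening: 0.0002
grasp_force: 1.5
```

jog_arm(delta_pos=[[0.006,-0.0014,-0.0014],[0.006,-0.001,-0.001],[0.006,-0.001,-0.001],[0.006,-0.0006,-0.0006],[0.006,-0.0006,-0.0006]], dr=[[0,0,0],[0,0,0],[0,0,0],[0,0,0],[0,0,0]])

```text
clock: 22.1
tcp_pos: [0.6878, 0.0355, 0.1938]
tool_rot: [-135.0, 0.0, 15.3]
wrist_force: [-1.6, -0.0, -1.7]
opening: 0.0002
grasp_force: 1.4
```

```bash
python3 -c "
from h import *
plan(bw(.0584,-.0708,.1942),(-135,0,15.33)); lid()"
```

```text
t 22.1 tcp [0.6878 0.0355 0.1938] [-1.3497e+02  1.0000e-02  1.5290e+01] F [-1.6 -0.  -1.7] 
 d [ 0.0122 -0.0002 -0.0005] norm 0.012 r [-0.0009 -0.0008 -0.0011]
[(11, array([282.3,   1.3])), (132, array([254.2, 175.2])), (134, array([324.2, 181.6]))]
0.4 [[320.0, 165.0], [259.0, 158.0]]
0.5 [[321.0, 163.0], [259.0, 157.0]]
0.6 [[321.0, 163.0], [259.0, 156.0]]
0.7 [[322.0, 162.0], [259.0, 156.0]]
0.8 [[322.0, 162.0], [258.0, 156.0]]
0.9 [[322.0, 163.0], [258.0, 156.0]]
1.0 [[323.0, 164.0], [257.0, 157.0]]
1.1 [[323.0, 166.0], [257.0, 159.0]]
1.2 [[323.0, 168.0], [256.0, 161.0]]
1.3 [[323.0, 171.0], [256.0, 164.0]]
1.4 [[323.0, 174.0], [255.0, 167.0]]
1.5 [[323.0, 178.0], [254.0, 171.0]]
1.6 [[323.0, 182.0], [253.0, 175.0]]
1.7 [[323.0, 187.0], [253.0, 179.0]]
1.8 [[323.0, 192.0], [252.0, 184.0]]
```

jog_arm(delta_pos=[[0.004,0,0],[0.004,0,0],[0,0,0]], dr=[[0,0,0],[0,0,0],[0,0,0]])

```text
clock: 22.45
tcp_pos: [0.6958, 0.0376, 0.1938]
tool_rot: [-135.0, -0.1, 15.3]
wrist_force: [-1.1, -0.1, -1.4]
opening: 0.0001
grasp_force: 0.4
```

jog_arm(delta_pos=[[-0.01,0,0],[-0.03,0,0],[-0.035,0,-0.01],[-0.02,0,-0.035],[0,0,-0.04]], dr=[[0,0,0],[0,0,0],[0,0,0],[0,0,0],[0,0,0]])

```text
clock: 22.95
tcp_pos: [0.6161, -0.0459, 0.2541]
tool_rot: [-134.9, 0.2, 15.2]
wrist_force: [1.4, 0.4, 0.2]
opening: 0.0001
grasp_force: 0.0
```

jog_arm(delta_pos=[[0,0,-0.02],[0,0,0],[0,0,0],[0,0,0]], dr=[[0,0,0],[0,0,0],[0,0,0],[0,0,0]])

```text
clock: 23.35
tcp_pos: [0.6223, -0.0583, 0.2667]
tool_rot: [-134.9, 0.1, 15.3]
wrist_force: [0.2, -0.4, 0.2]
opening: -0.0001
grasp_force: 0.0
```

```bash
python3 - <<'E'
from h import *
lid()
b=optics.grab_frame("scene")[80:260,160:400]
cv2.imwrite("pics/s8.png",cv2.resize(b,(800,600),interpolation=cv2.INTER_CUBIC)[:,:,::-1])
E
```

```text
[(12, array([276.5,   1.7])), (26, array([292.4,   2.3])), (11, array([283.6,   3.5])), (78, array([254.8, 176.4])), (127, array([324.1, 184.4]))]
0.4 [[320.0, 165.0], [259.0, 158.0]]
0.5 [[321.0, 163.0], [259.0, 157.0]]
0.6 [[321.0, 163.0], [259.0, 156.0]]
0.7 [[322.0, 162.0], [259.0, 156.0]]
0.8 [[322.0, 162.0], [258.0, 156.0]]
0.9 [[322.0, 163.0], [258.0, 156.0]]
1.0 [[323.0, 164.0], [257.0, 157.0]]
1.1 [[323.0, 166.0], [257.0, 159.0]]
1.2 [[323.0, 168.0], [256.0, 161.0]]
1.3 [[323.0, 171.0], [256.0, 164.0]]
1.4 [[323.0, 174.0], [255.0, 167.0]]
1.5 [[323.0, 178.0], [254.0, 171.0]]
1.6 [[323.0, 182.0], [253.0, 175.0]]
1.7 [[323.0, 187.0], [253.0, 179.0]]
1.8 [[323.0, 192.0], [252.0, 184.0]]
```

View pics/s8.png

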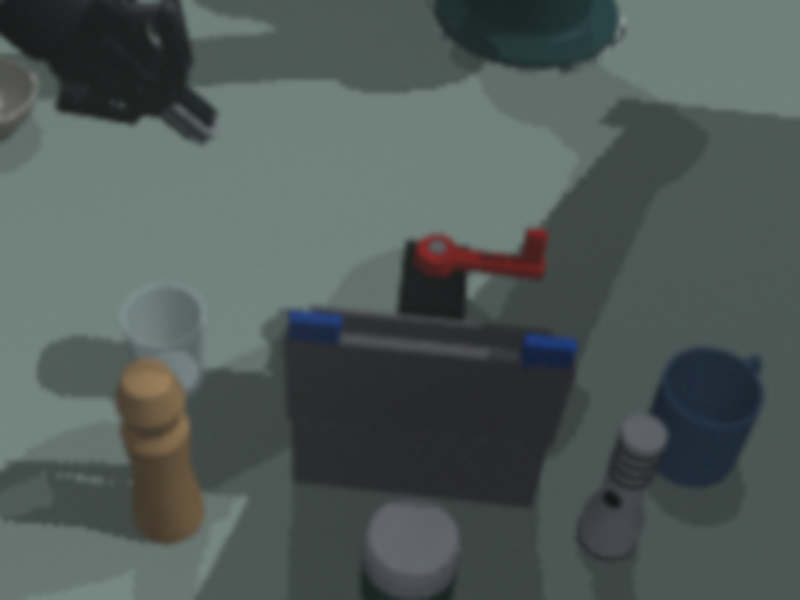

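The lid stands past upright (lugs at (315,325) and (550,350), about 1.65 rad). The lever is still out at (490,260), the arm is clear and the bystanders look undisturbed.

```bash
python3 -c "
from rig import env
print(env.hand_in())"
```

```text
the job is handed in; nothing more can be done
None
```

I handed the job in with the lever swung out to the +y side (about 1.57 rad), the lid standing open at about 1.65 rad, and the arm clear; pushing forces stayed low (under about 8 N at the wrist), the bystanders looked undisturbed in the last picture, and no verdict came back.

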